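# Used coffee capsule through the sprung flap

### The job

Post the used coffee capsule into the counter-top capsule collector without picking it up: push the collector's self-closing flap open with one finger and, keeping it open that way, push the capsule along the sill and over its edge with the other finger so that it drops in. Hold the flap open until the capsule has dropped, then draw the fingers out so that the flap springs shut. Do not lift or carry the capsule, do not shove the flap open with the capsule, and leave everything else where it stands.

Things in the scene. Friction and masses are not known exactly. Their poses are not given: they have to be found in the camera images.
- collector: Grey plastic box fixed to the counter, 252 x 110 x 176 mm. Origin on the counter, on the middle line, right below the sill's inner edge; x is the direction to push the capsule, y left, z up. Box spans x -140 to 112 mm. In front a level sill, behind it the mouth under the flap; side cheeks (y 50 to 55 mm) rise from z 126 at x = 0 to 176 mm at x = 95. Inner floor at z = 5 mm. Open above sill and flap.
- sill_edge (a point): Middle of the sill's inner edge, on its top (x 0, y 0, z 120 mm of the collector; same axes). The sill is a steel plate from x = -140 to 0 mm, 100 mm wide between two lips 6 mm high. Beyond the edge the mouth, 100 mm wide, runs to x = 95 mm and drops to the box's floor; the flap covers it.
- flap_hinge (a point): Middle of the flap's hinge line, which runs along y: 95 mm beyond (x) and 50 mm above the sill's edge; same axes as the collector. A hood strip, top 6 mm above this point, lies from 4 to 17 mm behind it.
- flap (a joint): Steel flap, 3 x 94 x 105 mm, hinged at its upper, far edge. Shut (0) it slopes 28 deg down to the sill's edge. It swings inward: pushed down or away from the sill, its free edge goes down and under the hinge. Rad, grows as it opens, stop at 1.15 (about vertical). Its spring needs 2 to 10 N at a fingertip. A tip 5 mm above sill level and 13 mm short of the hinge leaves about 60 mm open before it.
- capsule: Used aluminium coffee capsule, a blunt cone 30 mm high, 35 mm across just above its rim and 29 mm near the top, standing on its 39 mm wide, 3 mm thick rim on the sill. Origin at the centre of its underside, z up. 13 to 24 g. It stands 35 to 80 mm before the sill's inner edge and up to 18 mm off the middle line. It tips in when its centre passes the edge by a few mm.
- sugar_jar: White jar with steel lid, 60 mm across, 95 mm high, on the counter right beside the collector; origin at the centre of its underside. Leave alone.
- tumbler: Empty glass tumbler, 64 mm across, 105 mm high, on the counter right beside the collector; origin at the centre of its underside. Leave alone.
- soap_bottle: Dish-soap bottle, 64 mm across, 190 mm high, at the left; origin at the centre of its underside. Leave alone.
- water_bottle: Water bottle, 80 mm across, 230 mm high, far right; origin at the centre of its underside. Leave alone.
- teaspoon: Steel spoon lying on the counter at the right. Leave alone.
Things that resemble listed ones, but are neither listed nor needed, are in the scene too. Several things have the shape of the capsule; the one meant has the colours described above.

How it is judged:
On the way, in this order (a step that is already met when the one before it is completed fails the run):
1. a finger has pushed the flap open (over 0.12 rad) while the capsule still stands on the sill, not pressed against the flap (value of joint flap above 0.12 rad and contact force between the fingers and flap above 0.1 N and contact force between capsule and flap below 0.5 N and x of capsule in the frame of collector below -0.005 m and z of capsule in the frame of collector above 0.11 m), for 0.1 s.
2. the capsule has dropped below the sill while a finger still holds the flap open (over 0.2 rad) (z of capsule in the frame of collector below 0.09 m and x of capsule in the frame of collector above 0 m and value of joint flap above 0.2 rad and contact force between the fingers and flap above 0.1 N), for 0.05 s.
At the end, for the whole second after the job is handed in: The capsule lies at rest on the floor inside the collector (its underside's centre less than 55 mm above the counter, within the box's walls) and the flap is shut (below 0.06 rad) (z of capsule in the frame of collector between 0 and 0.055 m and x of capsule in the frame of collector between -0.01 and 0.112 m and y of capsule in the frame of collector between -0.055 and 0.055 m and linear speed of capsule below 0.05 m/s and value of joint flap below 0.06 rad); the robot touches nothing.
It fails at once if the capsule is lifted or carried (its underside's centre more than 15 mm above the sill) (z of capsule in the frame of collector above 0.135 m).
It fails at once if the capsule shoves the flap (over 1.5 N between them while it still stands on the sill) (contact force between capsule and flap above 1.5 N and x of capsule in the frame of collector below -0.005 m).
It fails at once if a bystander is moved by more than 20 mm (distance of any of sugar_jar, tumbler, soap_bottle, water_bottle, teaspoon from where it was at the start of the episode above 0.02 m).
It also fails if it takes over 35 s, if anything falls off the work surface, if the arm or the gripper's body presses on something with over 40 N, if the wrist force passes 120 N, or if a joint passes its speed limit or range.

### The arm

A 7-joint arm with a two-finger parallel gripper is mounted at the origin on the work surface. World frame = base frame: x ahead of the robot, y to its left, z up, the work surface at z = 0. Lengths are in m, angles in rad, forces in N, time in s.
With the tool pointing down it reaches from about 0.35 to 0.9 m from the base axis. Payload 19.9 kg.
Tool frame: the origin (TCP) lies between the finger pads; the fingertips stand 22 mm ahead of it and the grasp point (between the pads) lies 3 mm ahead of it; z points along the fingers, y is the line along which they close (so a half turn about z gives the same grasp; the last joint's range is limited). The gripper opens to 94 mm and grips with 3 to 60 N. Pads are 16 mm wide; open, the fingers measure 119 mm over their backs; the gripper's body (75 mm by 177 mm) begins 78 mm behind the grasp point.
Start: joints at [1.258, 0.417, -0.01, 1.614, 0.005, 1.111, -0.053], TCP at [0.167, -0.602, 0.206] pointing down, gripper open.
Joint ranges: [-2.81, 2.81], [-0.39, 2.02], [-1.27, 1.25], [0.06, 2.57], [-1.19, 4.33], [0.19, 2], [-2.82, 2.82]. Speed limits (rad/s): [1.89, 1.89, 2.39, 2.39, 3.01, 3.01, 3.01].

### API

Orientations are given as [roll, pitch, yaw] about the fixed x, y, z axes, in that order (R = Rz(yaw) Ry(pitch) Rx(roll)).
In Python, from station import status, cams, r, silhouettes, landmark_of gives the robot as it stands. The module is installed in compiled form; this text tells all that it offers.
- The arm moves only by the tool play_rows, never from a script. Its argument "steps" is a list of rows, each an object with "hand": the opening in per cent of the stroke, from 0 (shut) to 100 (fully open); "linear": the shift along the tool's x, y, z scaled (see below), a list of three; "rotation": the turn, a rotation vector about the tool's x, y, z scaled (see below), a list of three. A call has 1 to 20 rows; each row is the pose to reach, as a shift and turn from the pose commanded when the call began, along the tool's axes at that moment; what a row does not reach only later rows make up. The controller multiplies each number of a shift by 500 mm and each number of a turn by pi/2 rad. A row lasts 1/8 s, in which the tool goes at most 62.5 mm and 10.7 degrees, less where a joint would pass 70% of its speed; a pose out of reach is approached as far as the arm can. A call with a number of a shift or a turn outside -1 to 1 is refused whole. A call with a gripper value outside its range is refused whole. The fingers move at their own pace and stop on an object; the grip force is fixed at half the most. Time passes only in rows, so rows that repeat a pose let the fingers close. It gives the time, the measured TCP pose, the force, the opening and the grip force at its end, in the units of the state.
- status.get_state(): the state, without advancing time (a new reading comes with each control period).
- cams.snapshot(name): name is "side" or "top" or "wrist"; returns the picture (420x560x3 uint8, blue, green, red); there is no depth.
- cams.camera_params(name): a dict with "vertical_fov" (degrees; the focal length in pixels is half the picture's height over the tangent of half this angle, whatever the lens; pixels are square), "cx", "cy" (the principal point, pixels), "distortion" ([k1, k2, p1, p2, k3] as OpenCV has them; the pictures are not rectified), "position" and "rotation" of the camera in the world; the wrist camera has in their place "hand_eye" (4x4, takes a point from camera to tool coordinates, whose origin is the TCP and whose axes are the flange's). Camera axes: x right, y down, z forward; pixel columns grow to the right and rows downward; lengths in m; the calibration is good to about 2 mm. A picture is of the moment at which its call begins: read the wrist's pose just before it. camera_params takes no time and is no camera call.
- r.close_job(): hands the job in; it is judged then, once.
Trained networks look in the newest picture that a camera, given by its name, has taken for a name from the list of things; names that differ only in an ending like _2 or _b are one class to them, and where a whole thing is asked for, a point or a joint stands for the part that bears it (a point fixed in the world has none). Each returns a list of dicts, best first, with "score" (0 to 1); they miss things now and then, are a little off and sometimes report something else, mostly with a low value. They report only what shows in the picture. A call takes as long as a camera call. They do not tell look-alikes from the thing itself.
- silhouettes(camera, label): "region" (420x560 bool, what is visible of it).
- landmark_of(camera, label): "centre" ([x, y, z] in m, in world coordinates, good to about 4 mm: a listed point, or the origin of a listed thing).
The state is a dict: "time": time; "joint_positions": joint angles; "joint_velocities": joint speeds; "effort": joint torques, N m; "position": TCP position; "tool_rot": TCP orientation; "ft_force": force on the tool from outside, world axes, zero at the start; "moment": the same for the moment, N m; "width": opening from 0.0 (shut) to 1.0 (fully open); "grip_force": force on a finger pad.
Only numpy, scipy, OpenCV 4.12 (cv2) and the standard library are available. Lean on these libraries where they do the work, as an engineer would, in place of code of your own. Each camera call takes 0.05 s, during which the arm holds its last target. There are 200 camera calls.

## Working session

There is one attempt and no reset: what is moved stays moved. The work goes in short steps, Python scripts to look and compute and a tool call to move; the robot and the scene stay as the last step left them, time stands still between calls to the robot, and variables do not carry over. Pictures are saved under pics/ and viewed, at most 10 in all, crops included, and the job is handed in when it is done.

Besides the shell and the picture viewer there is one more tool, called as name([rows], argument=value, ...), one row to a line, values as JSON. play_rows: Moves the arm, as the interface text tells. Its arguments: {"type":"object","properties":{"steps":{"type":"array","items":{"type":"object","properties":{"hand":{"type":"number"},"linear":{"type":"array","items":{"type":"number"}},"rotation":{"type":"array","items":{"type":"number"}}}}}},"required":["steps"]}

```bash
mkdir -p pics
cat > h.py <<'E'
import numpy as np, cv2
from station import status, cams, r, silhouettes, landmark_of
E
python3 - <<'E'
from h import *
s=status.get_state(); print(s)
for c in ("side","top"):
    cv2.imwrite(f"pics/{c}.png",cams.snapshot(c)); p=cams.camera_params(c); print(c,p)
    for l in ("collector","sill_edge","flap_hinge","capsule"):
        print(l,[(round(d['score'],2),np.round(d['centre'],3)) for d in landmark_of(c,l)])
print(cams.camera_params("wrist"))
a=np.hstack([cv2.imread("pics/side.png"),cv2.imread("pics/top.png")]);cv2.imwrite("pics/both.png",cv2.resize(a,(800,300),interpolation=cv2.INTER_AREA))
print(status.get_state()['time'])
E
```

```text
{'time': 0.0, 'joint_positions': array([ 1.25853334,  0.41794995, -0.01032945,  1.61418181,  0.00474821,
        1.11068318, -0.052986  ]), 'joint_velocities': array([-0.00070082,  0.00039066, -0.00092475, -0.00022509,  0.00262342,
       -0.00117778,  0.00147513]), 'effort': array([ 4.78270849e-04, -8.51264262e+01,  6.39106929e-01, -4.26007211e+01,
       -4.87194455e-02,  1.85402879e-02,  1.08828535e-04]), 'position': array([ 0.1670553 , -0.6018703 ,  0.20543696]), 'tool_rot': array([-3.14039935e+00,  1.22709136e-04,  2.70830949e-01]), 'ft_force': array([-0.49226086, -0.50811287, -0.10296966]), 'moment': array([0.02515683, 0.00384716, 0.00062049]), 'grip_force': 0.0, 'width': 0.9928047417018608}
side {'vertical_fov': 52.45986143064768, 'cx': 279.2850890144886, 'cy': 208.08968138170763, 'distortion': array([0.00394854, 0.        , 0.        , 0.        , 0.        ]), 'position': array([-0.073278  ,  0.78323504,  0.70743878]), 'rotation': array([-2.11063289,  0.00268675, -2.49432686])}
collector [(0.66, array([ 0.505, -0.141, -0.002]))]
sill_edge [(0.88, array([ 0.502, -0.138,  0.12
[... 567 characters left out ...]
6, array([ 0.6  , -0.123,  0.173]))]
capsule [(0.64, array([ 0.527,  0.048, -0.003])), (0.51, array([ 0.428, -0.149,  0.121])), (0.42, array([ 0.37 ,  0.023, -0.002]))]
{'vertical_fov': 71.66453697272235, 'cx': 284.1277816389124, 'cy': 212.4939361667093, 'distortion': array([-0.06377718,  0.        ,  0.        ,  0.        ,  0.        ]), 'hand_eye': array([[-9.93137967e-04, -9.68627524e-01, -2.48515057e-01,
         7.17445137e-02],
       [ 9.99998886e-01, -6.85082506e-04, -1.32606488e-03,
         6.66333136e-04],
       [ 1.11420962e-03, -2.48516098e-01,  9.68627125e-01,
        -1.78699982e-01],
       [ 0.00000000e+00,  0.00000000e+00,  0.00000000e+00,
         1.00000000e+00]])}
0.5
```

View pics/top.png

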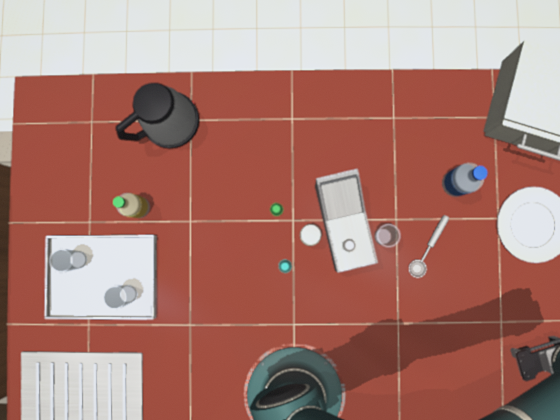

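View pics/side.png

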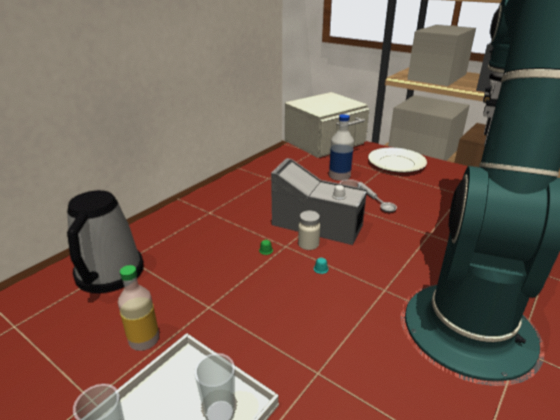

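The meant capsule is the silver one on the sill at top (349,245), side (339,190). The teal one (285,266) and the green one (276,209) stand on the counter and have the wrong colours, so they are look-alikes. Next I compute the move to above the sill, with the fingers lined up along the collector.

```bash
cat >> h.py <<'E'
from scipy.spatial.transform import Rotation as R
def rows(p,yaw,roll=np.pi):
    s=status.get_state(); R0=R.from_euler('xyz',s['tool_rot']); R1=R.from_euler('xyz',[roll,0,yaw])
    d=R0.inv().apply(np.array(p)-s['position'])/0.5; w=(R0.inv()*R1).as_rotvec()/(np.pi/2)
    print("lin",d.round(4),"rot",w.round(4),"t",s['time'],s['position'].round(4),s['tool_rot'].round(4),s['width'],s['ft_force'].round(2))
E
python3 - <<'E'
from h import *
rows([.445,-.149,.30],.165+np.pi/2)
a=cv2.imread("pics/top.png")[160:290,260:420];cv2.imwrite("pics/crop.png",cv2.resize(a,None,fx=4,fy=4,interpolation=cv2.INTER_CUBIC))
E
```

```text
lin [ 0.7778 -0.7247 -0.1879] rot [-1.000e-04 -0.000e+00 -9.326e-01] t 0.5 [ 0.1672 -0.6022  0.206 ] [-3.1415e+00  1.0000e-04  2.7080e-01] 1.0023901357952085 [ 1.06 -0.23 -0.2 ]
```

View pics/crop.png

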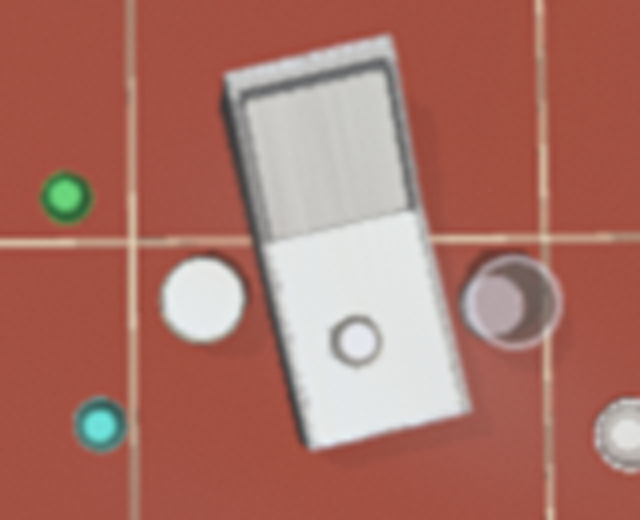

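The crop confirms it: a silver capsule on the sill at crop (357,340), a little left of the middle line. The green (66,197) and teal (100,424) ones are off the box.

play_rows([
  {"hand": 100, "linear": [0, 0, -0.12], "rotation": [0, 0, 0]},
  {"hand": 100, "linear": [0.1, -0.1, -0.188], "rotation": [0, 0, -0.1]},
  {"hand": 100, "linear": [0.19, -0.18, -0.188], "rotation": [0, 0, -0.21]},
  {"hand": 100, "linear": [0.28, -0.26, -0.188], "rotation": [0, 0, -0.32]},
  {"hand": 100, "linear": [0.37, -0.345, -0.188], "rotation": [0, 0, -0.43]},
  {"hand": 100, "linear": [0.46, -0.43, -0.188], "rotation": [0, 0, -0.54]},
  {"hand": 100, "linear": [0.55, -0.51, -0.188], "rotation": [0, 0, -0.65]},
  {"hand": 100, "linear": [0.64, -0.6, -0.188], "rotation": [0, 0, -0.76]},
  {"hand": 100, "linear": [0.73, -0.68, -0.188], "rotation": [0, 0, -0.87]},
  {"hand": 100, "linear": [0.778, -0.725, -0.188], "rotation": [0, 0, -0.933]},
  {"hand": 100, "linear": [0.778, -0.725, -0.188], "rotation": [0, 0, -0.933]},
  {"hand": 100, "linear": [0.778, -0.725, -0.188], "rotation": [0, 0, -0.933]},
  {"hand": 100, "linear": [0.778, -0.725, -0.188], "rotation": [0, 0, -0.933]},
  {"hand": 100, "linear": [0.778, -0.725, -0.188], "rotation": [0, 0, -0.933]},
])

```text
time: 2.25
position: [0.4447, -0.1496, 0.3001]
tool_rot: [-3.142, 0.0, 1.735]
ft_force: [0.5, 0.4, -0.9]
width: 1.002
grip_force: 0.0
```

Run:
```python
from h import *
rows([.445,-.149,.30],.165+np.pi/2)
s=status.get_state()
cv2.imwrite("pics/w1.png",cams.snapshot("wrist"))
for l in ("sill_edge","flap_hinge","collector","capsule"):
    print(l,[(round(d['score'],2),np.round(d['centre'],4)) for d in landmark_of("wrist",l)])
for l in ("flap_hinge","sill_edge"):
    for d in silhouettes("wrist",l): print(l,round(d['score'],2),cv2.minAreaRect(np.argwhere(d['region'])[:,::-1].astype(np.float32)))
```

```text
lin [0.0011 0.0007 0.0002] rot [-0.      0.0001 -0.0007] t 2.25 [ 0.4447 -0.1496  0.3001] [-3.1415e+00  1.0000e-04  1.7347e+00] 1.0020078531243404 [ 0.45  0.4  -0.88]
sill_edge [(0.71, array([ 0.5012, -0.1398,  0.1179])), (0.71, array([ 0.603 , -0.4748,  0.0044]))]
flap_hinge [(0.66, array([ 0.596 , -0.1255,  0.1639]))]
collector [(0.83, array([ 5.008e-01, -1.422e-01,  2.000e-04]))]
capsule [(0.84, array([ 0.4259, -0.1481,  0.1245])), (0.76, array([ 0.3682,  0.0249, -0.0008])), (0.72, array([ 0.5292,  0.0522, -0.0042]))]
flap_hinge 0.71 ((327.7406921386719, 197.85891723632812), (229.0103759765625, 102.84228515625), 1.2659989595413208)
sill_edge 0.89 ((328.37628173828125, 197.40773010253906), (228.15711975097656, 103.36286163330078), 1.175133228302002)
```

View pics/w1.png

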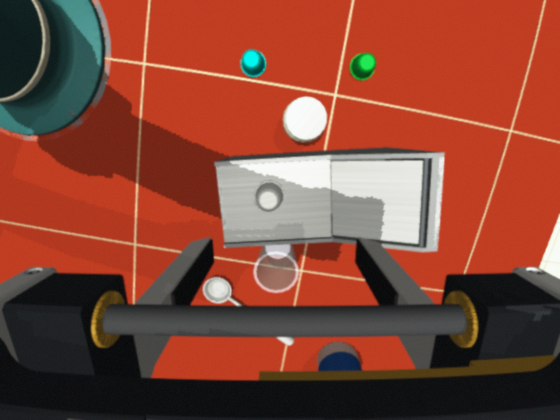

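Wrist view: capsule at (268,197), sill inner edge from about (331,155) to (333,242), sill front corners at (217,164) and (225,246), sugar jar at (305,119), tumbler at (276,270). I'll unproject these to check yaw and position.

```bash
cat >> h.py <<'E'
def unproj(uv,z,pos,rot):
    p=cams.camera_params("wrist");f=210/np.tan(np.radians(p['vertical_fov']/2));K=np.array([[f,0,p['cx']],[0,f,p['cy']],[0,0,1]])
    n=cv2.undistortPoints(np.float64(uv).reshape(-1,1,2),K,p['distortion']).reshape(-1,2)
    H=p['hand_eye'];Rt=R.from_euler('xyz',rot);c=Rt.apply(H[:3,3])+pos
    d=Rt.apply((H[:3,:3]@np.c_[n,np.ones(len(n))].T).T)
    return c+d*((np.asarray(z)-c[2])/d[:,2])[:,None]
E
python3 - <<'E'
from h import *
s=status.get_state()
P=unproj([(331,155),(333,242),(217,164),(225,246),(268,200),(444,153),(438,249)],[.122,.122,.126,.126,.150,.176,.176],s['position'],s['tool_rot']);print(P.round(4))
v=P[0]-P[1];print("edge len",np.linalg.norm(v),"yaw",np.arctan2(-v[0],v[1]),"mid",(P[0]+P[1])/2)
v=P[2]-P[3];print("front",np.linalg.norm(v),np.arctan2(-v[0],v[1]),(P[2]+P[3])/2)
v=P[5]-P[6];print("back",np.linalg.norm(v),np.arctan2(-v[0],v[1]),(P[5]+P[6])/2)
v=(P[5]+P[6]-P[2]-P[3])/2;print("axis",np.linalg.norm(v),np.arctan2(v[1],v[0]))
E
```

```text
[[ 0.4922 -0.0884  0.122 ]
 [ 0.5173 -0.1972  0.122 ]
 [ 0.358  -0.1212  0.126 ]
 [ 0.3797 -0.2241  0.126 ]
 [ 0.426  -0.1498  0.15  ]
 [ 0.5998 -0.0643  0.176 ]
 [ 0.6246 -0.1684  0.176 ]]
edge len 0.11165708529803385 yaw 0.22677902456817858 mid [ 0.50473699 -0.14275281  0.122     ]
front 0.10524442021582414 0.20706611683235224 [ 0.36884424 -0.17264873  0.126     ]
back 0.10697088112492847 0.23375516145307465 [ 0.61223893 -0.11637339  0.176     ]
axis 0.25477026083829063 0.2272175075584897
```

Run:
```python
from h import *
rows([.4435,-.1454,.165],.222+np.pi/2)
```

```text
lin [ 0.0074 -0.0019  0.2701] rot [-0.     -0.0001 -0.036 ] t 2.6 [ 0.445  -0.1489  0.3   ] [-3.1416e+00 -1.0000e-04  1.7363e+00] 0.9990396426810281 [0.2  0.48 0.4 ]
```

play_rows([
  {"hand": 100, "linear": [0.007, -0.002, 0.05], "rotation": [0, 0, -0.036]},
  {"hand": 100, "linear": [0.007, -0.002, 0.12], "rotation": [0, 0, -0.036]},
  {"hand": 100, "linear": [0.007, -0.002, 0.19], "rotation": [0, 0, -0.036]},
  {"hand": 100, "linear": [0.007, -0.002, 0.25], "rotation": [0, 0, -0.036]},
  {"hand": 100, "linear": [0.007, -0.002, 0.27], "rotation": [0, 0, -0.036]},
  {"hand": 100, "linear": [0.007, -0.002, 0.27], "rotation": [0, 0, -0.036]},
])

```text
time: 3.35
position: [0.4436, -0.1455, 0.1652]
tool_rot: [-3.141, -0.0, 1.793]
ft_force: [0.5, -0.9, -0.7]
width: 1.001
grip_force: 0.0
```

Run:
```python
from h import *
s=status.get_state()
cv2.imwrite("pics/w2.png",cams.snapshot("wrist"))
for l in ("sill_edge","flap_hinge","capsule"):
    print(l,[(round(d['score'],2),np.round(d['centre'],4)) for d in landmark_of("wrist",l)][:3])
rows([.4435,-.1454,.148],.222+np.pi/2)
```

```text
sill_edge [(0.83, array([ 0.5018, -0.1431,  0.1174]))]
flap_hinge [(0.88, array([ 0.5969, -0.1219,  0.1634]))]
capsule [(0.71, array([0.3737, 0.0276, 0.0019])), (0.67, array([ 0.5286,  0.0502, -0.0015])), (0.59, array([ 0.4242, -0.1497,  0.1217]))]
lin [ 0.001  -0.0009  0.0361] rot [ 0.0007  0.0006 -0.    ] t 3.55 [ 0.444  -0.1458  0.166 ] [3.1404e+00 1.0000e-03 1.7928e+00] 1.000822385198814 [ 0.45  0.32 -0.57]
```

View pics/w2.png

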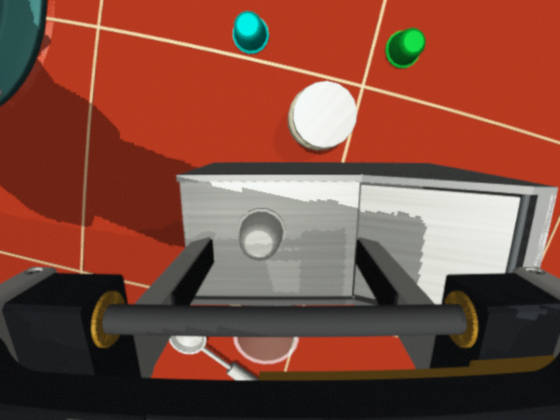

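Capsule top at about (262,240); fingertip ends at about row 241, columns 200–213 and 358–385. I'll check the sideways alignment.

Run:
```python
from h import *
# in tool axes: x sideways (left), y forward along push ; z relative to TCP height .166
q=unproj([(262,241),(262,211),(213,241),(358,241),(357,176),(353,300)],[.150,.141,.144,.144,.126,.126],np.array([.4436,-.1455,.1652]),[np.pi,0,1.793])
print((R.from_euler('xyz',[np.pi,0,1.793]).inv().apply(q-np.array([.4436,-.1455,.1652]))*1000).round(1))
```

```text
[[  0.9 -15.8  15.2]
 [ 20.5 -16.1  24.2]
 [ -1.3 -52.2  21.2]
 [ -1.4  53.8  21.2]
 [ 43.9  54.7  39.2]
 [-60.9  58.   39.2]]
```

Aligned to within about 2 mm sideways, with about 11 mm clearance behind the capsule. Now I go down and push forward.

play_rows([
  {"hand": 100, "linear": [0.002, -0.006, 0.012], "rotation": [0, 0, 0]},
  {"hand": 100, "linear": [0.002, -0.006, 0.026], "rotation": [0, 0, 0]},
  {"hand": 100, "linear": [0.002, -0.006, 0.035], "rotation": [0, 0, 0]},
  {"hand": 100, "linear": [0.002, -0.006, 0.035], "rotation": [0, 0, 0]},
  {"hand": 100, "linear": [0.002, 0.006, 0.035], "rotation": [0, 0, 0]},
  {"hand": 100, "linear": [0.002, 0.018, 0.035], "rotation": [0, 0, 0]},
  {"hand": 100, "linear": [0.002, 0.03, 0.035], "rotation": [0, 0, 0]},
  {"hand": 100, "linear": [0.002, 0.042, 0.035], "rotation": [0, 0, 0]},
  {"hand": 100, "linear": [0.002, 0.054, 0.035], "rotation": [0, 0, 0]},
  {"hand": 100, "linear": [0.002, 0.066, 0.035], "rotation": [0, 0, 0]},
  {"hand": 100, "linear": [0.002, 0.078, 0.035], "rotation": [0, 0, 0]},
  {"hand": 100, "linear": [0.002, 0.09, 0.035], "rotation": [0, 0, 0]},
  {"hand": 100, "linear": [0.002, 0.1, 0.035], "rotation": [0, 0, 0]},
  {"hand": 100, "linear": [0.002, 0.1, 0.035], "rotation": [0, 0, 0]},
])

```text
time: 5.3
position: [0.4923, -0.1334, 0.1475]
tool_rot: [3.142, -0.0, 1.793]
ft_force: [0.5, -0.2, -0.5]
width: 0.995
grip_force: 0.0
```

Run:
```python
from h import *
s=status.get_state();print(s['time'],s['position'],s['tool_rot'],s['ft_force'])
cv2.imwrite("pics/w3.png",cams.snapshot("wrist"))
```

```text
5.3 [ 0.49232559 -0.13341967  0.14749108] [ 3.14151131e+00 -2.56449530e-04  1.79310101e+00] [ 0.49125491 -0.18888654 -0.45949562]
```

View pics/w3.png

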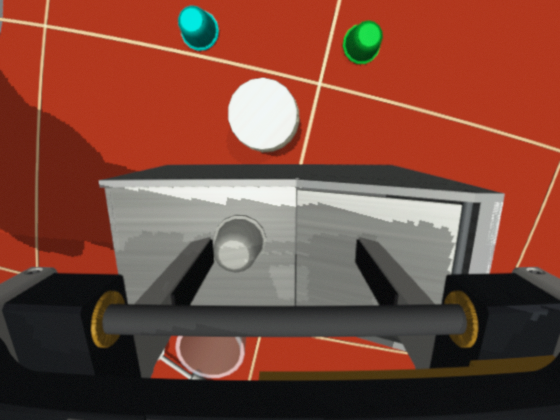

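The wrist view shows the capsule at (238,243) against the left finger, and the sill edge at column 297. No clear gap or force from the flap, so I'll enlarge.

Run:
```python
from h import *
a=cv2.resize(cv2.imread("pics/w3.png")[165:315,180:520],None,fx=2.3,fy=2.3,interpolation=cv2.INTER_CUBIC)
cv2.imwrite("pics/c3.png",a)
b=cams.snapshot("side")[150:260,250:390]
b=cv2.resize(b,None,fx=2.2,fy=2.2,interpolation=cv2.INTER_CUBIC)
cv2.imwrite("pics/c4.png",np.vstack([a,np.pad(b,((0,0),(0,a.shape[1]-b.shape[1]),(0,0)))]))
```

```text
(no output)
```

View pics/c4.png

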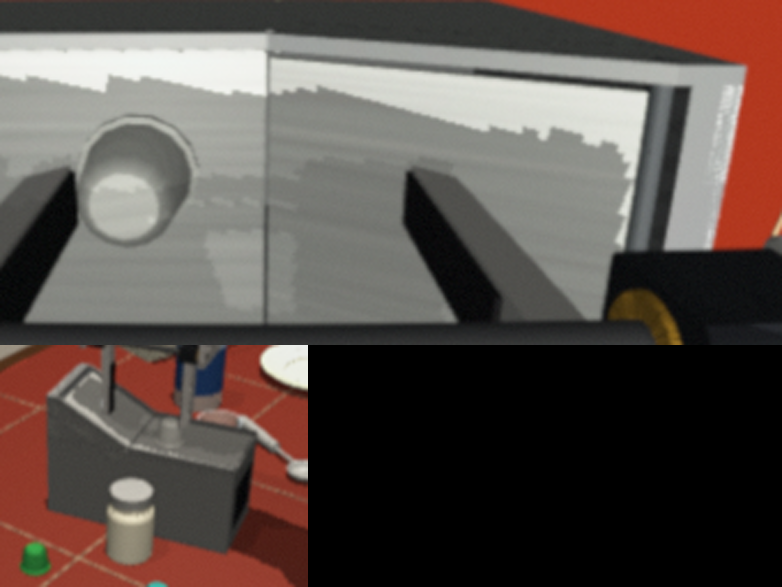

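The flap still looks shut, with the finger just above it. I'll check the capsule's position and where the visible tips really are.

Run:
```python
from h import *
s=status.get_state();p0=s['position'];Rt=R.from_euler('xyz',s['tool_rot'])
T=lambda q:(Rt.inv().apply(q-p0)*1000).round(1)
E0=np.array([.504,-.141,.12]);C=R.from_euler('z',.222)
for d in landmark_of("wrist","capsule")[:3]: print(d['score'],(C.inv().apply(d['centre']-E0)*1000).round(1),T(d['centre']))
print("captop",T(unproj([(236,254)],[.150],p0,s['tool_rot'])))
for z in (0,.005,.011,.022): print("tips",z,T(unproj([(213,241),(357,239),(376,241)],[p0[2]-z]*3,p0,s['tool_rot'])).tolist())
print("edge",T(unproj([(297,180),(296,300)],[.126,.122],p0,s['tool_rot'])))
print(s['ft_force'],s['width'])
```

```text
0.87 [  69.3  179.3 -124.2] [169.4  79.5 151.7]
0.82 [ -93.5  193.9 -120.5] [184.  -83.3 148. ]
0.78 [-41.   10.9   4. ] [  1.  -30.9  23.5]
captop [[ -1.6 -31.5  -2.5]]
tips 0 [[6.4, -46.7, 0.0], [7.7, 47.3, -0.0], [6.3, 60.0, -0.0]]
tips 0.005 [[4.6, -48.0, 5.0], [5.9, 48.7, 5.0], [4.5, 61.7, 5.0]]
tips 0.011 [[2.4, -49.5, 11.0], [3.8, 50.3, 11.0], [2.3, 63.7, 11.0]]
tips 0.022 [[-1.6, -52.4, 22.0], [-0.1, 53.2, 22.0], [-1.7, 67.4, 22.0]]
edge [[ 43.3   8.7  21.5]
 [-52.2   9.1  25.5]]
[ 0.39749782  0.40919831 -0.62760361] 0.9958086289066153
```

The visible tips match the known finger sizes (inner ±47, backs 60, half-width 8 mm) at about tool z = 0 to 2 mm. They do not match at 22 mm. The missing flap contact agrees, so the fingers end about 20 mm higher than stated. I'll back off from the capsule, lower in stages and check the force.

play_rows([
  {"hand": 100, "linear": [0, -0.008, 0], "rotation": [0, 0, 0]},
  {"hand": 100, "linear": [0, -0.016, 0], "rotation": [0, 0, 0]},
  {"hand": 100, "linear": [0, -0.016, 0.008], "rotation": [0, 0, 0]},
  {"hand": 100, "linear": [0, -0.016, 0.016], "rotation": [0, 0, 0]},
  {"hand": 100, "linear": [0, -0.016, 0.024], "rotation": [0, 0, 0]},
  {"hand": 100, "linear": [0, -0.016, 0.024], "rotation": [0, 0, 0]},
])

```text
time: 6.2
position: [0.4841, -0.1353, 0.1352]
tool_rot: [-3.141, -0.0, 1.793]
ft_force: [-1.0, -0.0, -0.1]
width: 1.003
grip_force: 0.5
```

play_rows([
  {"hand": 100, "linear": [0, 0, 0.006], "rotation": [0, 0, 0]},
  {"hand": 100, "linear": [0, 0, 0.01], "rotation": [0, 0, 0]},
  {"hand": 100, "linear": [0, 0, 0.01], "rotation": [0, 0, 0]},
])

```text
time: 6.58
position: [0.4841, -0.1353, 0.1304]
tool_rot: [-3.141, -0.0, 1.793]
ft_force: [-0.8, -0.1, 1.2]
width: 1.004
grip_force: 0.6
```

Run:
```python
from h import *
s=status.get_state();print(s['time'],s['position'],s['ft_force'])
cv2.imwrite("pics/w5.png",cams.snapshot("wrist")[165:400,60:540])
```

```text
6.575 [ 0.48410605 -0.13532123  0.13036246] [-0.8064395  -0.13948011  1.22034331]
```

View pics/w5.png

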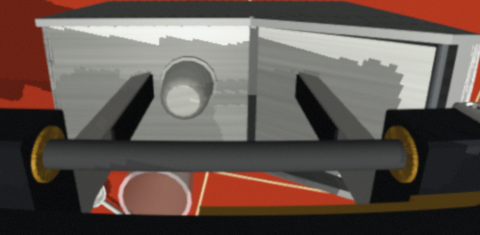

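The gap at the sill edge (crop columns 248–257) and the upward force show the flap is opening. Tip height is confirmed at about TCP level. I lower 4 mm and push on.

play_rows([
  {"hand": 100, "linear": [0, 0, 0.006], "rotation": [0, 0, 0]},
  {"hand": 100, "linear": [0, 0, 0.007], "rotation": [0, 0, 0]},
  {"hand": 100, "linear": [0, 0.01, 0.007], "rotation": [0, 0, 0]},
  {"hand": 100, "linear": [0, 0.02, 0.007], "rotation": [0, 0, 0]},
  {"hand": 100, "linear": [0, 0.03, 0.007], "rotation": [0, 0, 0]},
  {"hand": 100, "linear": [0, 0.04, 0.007], "rotation": [0, 0, 0]},
  {"hand": 100, "linear": [0, 0.05, 0.007], "rotation": [0, 0, 0]},
  {"hand": 100, "linear": [0, 0.06, 0.007], "rotation": [0, 0, 0]},
  {"hand": 100, "linear": [0, 0.07, 0.007], "rotation": [0, 0, 0]},
  {"hand": 100, "linear": [0, 0.07, 0.007], "rotation": [0, 0, 0]},
  {"hand": 100, "linear": [0, 0.07, 0.007], "rotation": [0, 0, 0]},
])

```text
time: 8.0
position: [0.5183, -0.1276, 0.127]
tool_rot: [-3.142, -0.0, 1.793]
ft_force: [-4.3, 0.1, 0.8]
width: 0.999
grip_force: 2.1
```

Run:
```python
from h import *
s=status.get_state();print(s['time'],s['position'],s['ft_force'],s['width'])
cv2.imwrite("pics/w6.png",cams.snapshot("wrist")[165:400,60:540])
```

```text
8.0 [ 0.51829696 -0.12762005  0.12702466] [-4.27644915  0.13560874  0.77538395] 0.9986224616890923
```

View pics/w6.png

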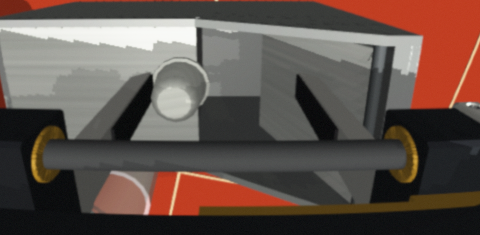

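The flap is wide open and held, with the capsule at the edge. Now I close the hand while advancing: the front finger stays put and the rear one pushes the capsule over.

play_rows([
  {"hand": 100, "linear": [0, 0.007, 0], "rotation": [0, 0, 0]},
  {"hand": 96, "linear": [0, 0.01, 0], "rotation": [0, 0, 0]},
  {"hand": 92, "linear": [0, 0.014, 0], "rotation": [0, 0, 0]},
  {"hand": 88, "linear": [0, 0.018, 0], "rotation": [0, 0, 0]},
  {"hand": 84, "linear": [0, 0.022, 0], "rotation": [0, 0, 0]},
  {"hand": 80, "linear": [0, 0.026, 0], "rotation": [0, 0, 0]},
  {"hand": 78, "linear": [0, 0.028, 0], "rotation": [0, 0, 0]},
  {"hand": 78, "linear": [0, 0.028, 0], "rotation": [0, 0, 0]},
  {"hand": 78, "linear": [0, 0.028, 0], "rotation": [0, 0, 0]},
])

```text
time: 9.18
position: [0.5317, -0.1246, 0.127]
tool_rot: [-3.141, -0.0, 1.793]
ft_force: [-5.0, -1.3, 0.9]
width: 0.776
grip_force: 2.6
```

Run:
```python
from h import *
s=status.get_state();print(s['time'],s['position'],s['ft_force'],s['width'])
cv2.imwrite("pics/w7.png",cams.snapshot("wrist")[165:400,60:540])
for d in landmark_of("wrist","capsule")[:3]: print(d['score'],(R.from_euler('z',-.222).apply(d['centre']-np.array([.504,-.141,0]))*1000).round(1))
```

```text
9.175 [ 0.53173815 -0.1246426   0.12699659] [-4.96910995 -1.30866106  0.87652898] 0.77575484710466
0.91 [ 67.7 180.6  -2.4]
0.69 [-4.9  0.5 -1.2]
0.68 [-93.7 191.2  -2.8]
```

View pics/w7.png

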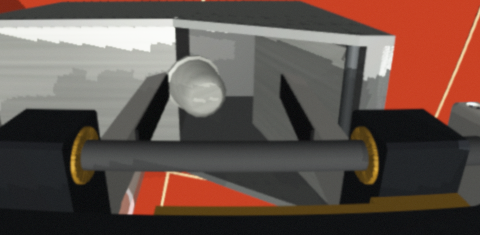

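Picture w7 shows the capsule over the edge at (197,88) in the crop, tilting inward by the rear finger, with the flap held open. I'll push a few mm further and check numerically.

play_rows([
  {"hand": 75, "linear": [0, 0.003, 0], "rotation": [0, 0, 0]},
  {"hand": 72, "linear": [0, 0.006, 0], "rotation": [0, 0, 0]},
  {"hand": 69, "linear": [0, 0.009, 0], "rotation": [0, 0, 0]},
  {"hand": 66, "linear": [0, 0.012, 0], "rotation": [0, 0, 0]},
  {"hand": 66, "linear": [0, 0.012, 0], "rotation": [0, 0, 0]},
  {"hand": 66, "linear": [0, 0.012, 0], "rotation": [0, 0, 0]},
])

```text
time: 10.02
position: [0.5376, -0.1233, 0.1269]
tool_rot: [-3.141, -0.0, 1.793]
ft_force: [-5.2, -1.7, 0.3]
width: 0.659
grip_force: 2.4
```

Run:
```python
from h import *
s=status.get_state();print(s['time'],s['position'],s['ft_force'],s['width'],s['grip_force'])
for c in ("wrist","top"):
  cv2.imwrite(f"pics/{c}8.png",cams.snapshot(c))
  for d in landmark_of(c,"capsule")[:4]: print(c,d['score'],(R.from_euler('z',-.222).apply(d['centre']-np.array([.504,-.141,0]))*1000).round(1))
  for d in silhouettes(c,"capsule")[:4]: print(c,d['score'],d['region'].sum(),np.argwhere(d['region']).mean(0).round(),np.ptp(np.argwhere(d['region']),axis=0))
print(np.abs(cv2.imread("pics/w7.png").astype(int)-cv2.imread("pics/wrist8.png")[165:400,60:540]).mean())
g=cv2.imread("pics/wrist8.png",0)[220:310:6,215:360:6];print(g)
```

```text
10.025 [ 0.53760595 -0.1232844   0.12694592] [-5.19227823 -1.65518121  0.29175204] 0.6592462649152903 2.4051013961434364
wrist 0.77 [-95.8 188.8  -1.6]
wrist 0.71 [-0.8 12.5 31.9]
wrist 0.58 [ 68.6 181.8  -3.6]
wrist 0.89 1666 [ 22. 143.] [47 47]
wrist 0.87 1066 [213. 259.] [38 33]
wrist 0.79 1560 [ 34. 319.] [48 40]
top 0.62 [-97.3 191.4  -2.8]
top 0.58 [ 67.8 179.9   0.6]
top 0.44 159 [266. 285.] [13 13]
top 0.41 134 [209. 276.] [12 12]
16.80062647754137
[[195 197  97  46  46 114 178 198 195 196 167 147 147 129 128 127  98  95
  100 101  97  97  99  98  97]
 [198 197 115  46  46 118 164 170 157 140 130 130 130 129 128 127  95  96
   98  94 100 100  98 100  97]
 [193 196 133  44  46 119 129 130 130 130 129 127 129 128 126 127  95  96
   93  99  99  95 102  99  99]
 [184 172 139  92  43 119 140 136 141 129 127 128 128 126 127 124  93  95
   95  93  97  99  96  96 102]
 [111 103 102  29  44 100 128 130 128 129 126 127 127 127 126 124  91  94
   95  95  24 100 103 101  97]
 [101 102  97  11  45  90 126 142 144 125 128 125 126 127 125 125  94  92
   91  91  11  90  97  99  98]
 [ 96  96
[... 236 characters left out ...]
54  53  51  53  53  53  53  54  93  94
   92  94  14  11  31  96  95]
 [ 92  11  11  28  43  52  54  52  54  55  51  54  50  52  53  55  95  95
   95  93  60  13  15  90  97]
 [ 33  12  12  42  48  52  51  52  50  58  50  51  53  51  51  54  94  92
   94  95  92  12   9  32  96]
 [ 14  13  16  43  52  53  52  52  51  52  51  54  50  52  51  56  96  96
   94  93  94  22  12  12  94]
 [ 13  10 130  45  52  52  52  52  53  51  52  52  53  52  51  53  85  96
   95  94  92  84  11  11  33]
 [ 10  15 163  48  51  53  53  53  52  52  52  52  54  52  49  52  53  93
   96  96  94  95  13  13  38]
 [ 13  38 148  53  50  52  49  50  51  50  53  53  49  52  50  51  51  51
   89  88  90  86  32  16  41]]
```

The capsule now shows as about 33x38 px at (259,213), which means a depth near the floor: it has dropped. The flap is still held (5 N). I withdraw straight up.

play_rows([
  {"hand": 66, "linear": [0, 0, -0.012], "rotation": [0, 0, 0]},
  {"hand": 66, "linear": [0, 0, -0.03], "rotation": [0, 0, 0]},
  {"hand": 66, "linear": [0, 0, -0.05], "rotation": [0, 0, 0]},
  {"hand": 66, "linear": [0, 0, -0.07], "rotation": [0, 0, 0]},
  {"hand": 66, "linear": [0, 0, -0.1], "rotation": [0, 0, 0]},
  {"hand": 66, "linear": [0, 0, -0.15], "rotation": [0, 0, 0]},
  {"hand": 66, "linear": [0, 0, -0.22], "rotation": [0, 0, 0]},
  {"hand": 66, "linear": [0, 0, -0.3], "rotation": [0, 0, 0]},
  {"hand": 66, "linear": [0, 0, -0.35], "rotation": [0, 0, 0]},
  {"hand": 66, "linear": [0, 0, -0.35], "rotation": [0, 0, 0]},
  {"hand": 66, "linear": [0, 0, -0.35], "rotation": [0, 0, 0]},
  {"hand": 66, "linear": [0, 0, -0.35], "rotation": [0, 0, 0]},
])

```text
time: 11.82
position: [0.5376, -0.1231, 0.3013]
tool_rot: [-3.141, -0.001, 1.793]
ft_force: [-0.3, 0.2, -0.2]
width: 0.659
grip_force: 0.0
```

Run:
```python
from h import *
print("capsule",(R.from_euler('z',-.222).apply(unproj([(259,213)],[.02],np.array([.5376,-.1233,.1269]),[np.pi,0,1.793])-np.array([.504,-.141,0]))*1000).round(1))
s=status.get_state();print(s['time'],s['position'],s['ft_force'])
a=cams.snapshot("wrist");cv2.imwrite("pics/w9.png",a)
for l in ("capsule","sill_edge","flap_hinge"):
  print(l,[(round(d['score'],2),(R.from_euler('z',-.222).apply(d['centre']-np.array([.504,-.141,0]))*1000).round()) for d in landmark_of("wrist",l)])
  print([(round(d['score'],2),int(d['region'].sum()),np.argwhere(d['region']).mean(0).round()) for d in silhouettes("wrist",l)])
g=cv2.cvtColor(a,cv2.COLOR_BGR2GRAY);print(g[150:240:10,140:400:10])
for c in ("top","side"):
  b=cams.snapshot(c);cv2.imwrite(f"pics/{c}9.png",b)
  for l in ("sugar_jar","tumbler"): print(c,l,[(round(d['score'],2),d['centre'].round(3)) for d in landmark_of(c,l)][:1])
# compare side picture to the start over the collector
d=np.abs(cv2.imread("pics/side9.png").astype(int)-cv2.imread("pics/side.png")).max(2)
print("side diff",d[165:235,275:365].mean(),np.argwhere(d[165:235,275:365]>40).shape)
```

```text
capsule [[10.9  7.7 20. ]]
11.825 [ 0.53758616 -0.12312479  0.30125341] [-0.34247642  0.20404973 -0.22324645]
capsule [(0.88, array([ 71., 183.,  -1.])), (0.68, array([-96., 191.,   2.])), (0.43, array([  23., -344.,    3.]))]
[(0.84, 625, array([ 66., 197.])), (0.81, 511, array([ 75., 306.]))]
sill_edge [(0.82, array([ -3.,   0., 120.]))]
[(0.75, 18902, array([202., 250.]))]
flap_hinge [(0.81, array([ 95.,  -2., 167.]))]
[]
[[ 66  75 105 105 107 105 104 104  99  97  95  70 106 142 106 106 105 105
  107 106 102 107 108 105 106 104]
 [ 63  64  57  63  63  65  65  65  65  66  64  65  64  63  64  68  64  64
   62  64  87 105 105 105 106 106]
 [ 64 177 181 182 189 208 250 252 252 252 252 252 236 232 226 202 194 157
  168 132 210 231 105 105 105 105]
 [ 65 181 183 185 189 192 193 195 196 197 238 252 236 236 234 234 234 235
  236 235  79 240 106 105 107 104]
 [ 65 178 179 182 186 188 192 194 196 200 202 200 154 156 160 238 240 238
  238 237  81 241 106 105 106 104]
 [ 65 179 182 184 185 189 190 192 194 196 195 196 161 159 157 156 156 158
  159 158  72 187  93 106 105 106]
 [103 180 185 186 189 192 194 196 196 197 196 199 158 153 152 155 156 155
  153 156  88 151  97 106 104 106]
 [104 169 181 183 171 190 187 191 194 197 196 196 157 155 155 155 154 159
  160 158 106 147 103 105 104 106]
 [ 96 139 164 165 165 168 167 171 173 173 174 174 142 142 143 141 139 154
  161 162 119 138 105 105 106 106]]Traceback (most recent call last):
  File "<stdin>", line 11, in <module>
AttributeError: 'list' object has no attribute 'round'. Did you mean: 'count'?
```

The capsule is on the floor inside (x about 11, y about 8 mm). The sill is empty, there is no dark gap at the flap, and nothing touches the arm.

```bash
python3 -c "
from h import *
print(r.close_job())"
```

```text
the job is handed in; nothing more can be done
None
```

The capsule was pushed over the sill into the collector while one finger held the flap open, the fingers were then drawn out, the flap looks shut in the last wrist view, and the job is handed in; no verdict was returned, and my final check that the jar and tumbler had not moved did not run.

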